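Put the returned pipe couplings back in their bins

ROBOT

A 6-joint arm with a two-finger parallel gripper is mounted at the origin on the work surface. World frame = base frame: x ahead of the robot, y to its left, z up, the work surface at z = 0. Lengths are in m, angles in rad, forces in N, time in s.
With the tool pointing down it reaches from about 0.4 to 0.925 m from the base axis. Payload 3.4 kg.
Tool frame: the origin (TCP) lies midway between the tips of the shut fingers; the grasp point (between the pads) lies 19 mm behind it; z points along the fingers, y is the line along which they close (so a half turn about z gives the same grasp; the last joint's range is limited). The gripper opens to 85 mm and grips with 20 to 120 N. Pads are 22 mm wide; open, the fingers measure 114 mm over their backs; the gripper's body (76 mm by 85 mm) begins 54 mm behind the grasp point. The pads swing forward as they close: fully open they stand 13 mm farther back than shut.
Start: joints at [-1.238, 0.307, 1.506, -0, 1.328, -0.073], TCP at [0.227, -0.528, 0.231] pointing down, gripper open.
Joint ranges: [-3.12, 3.12], [-1.05, 2.28], [0.14, 2.33], [-1.42, 4.57], [0.1, 2.73], [-2.68, 2.68]. Speed limits (rad/s): [2.57, 2.57, 3.14, 3.14, 3.14, 3.14].

INTERFACE

Orientations are given as a 3x3 rotation matrix whose columns are the frame's x, y, z axes.
In Python, from workcell import robot, eyes, spotter gives the robot as it stands.
- The arm moves only by the shell command python3 -m jog 'ROWS' [FORCE]. ROWS is JSON, a list of rows, each an object with "offset": the shift along the tool's x, y, z in mm, a list of three; "yaw": the turn about the tool's z in rad; "claw": the gripper command: -1 is fully open, 1 is shut, values between are in proportion. A call has exactly 5 rows; each row shifts and turns the commanded pose from where the row before left it, along the tool's axes as they then stand; what a row does not reach is not made up. A row lasts 1/8 s, in which the tool goes at most 62.5 mm and 10.7 degrees, less where a joint would pass 70% of its speed; a pose out of reach is approached as far as the arm can. A call is refused whole if a number of a shift passes 62.5 or a number of a turn 0.188, either way. A call with a gripper value outside its range is refused whole. The fingers move at their own pace and stop on an object; FORCE is the grip in N (left out, the last holds). Time passes only in rows, so rows that do not move let the fingers close, or fill a call up. It gives the time, the measured TCP pose, the force, the opening and the grip force at its end, in the units of the state.
- robot.read_state(): the state, without advancing time (a new reading comes with each control period).
- eyes.get_image(name): name is "scene" or "top"; returns a dict with "pixels" (384x512x3 uint8, red, green, blue), "z_map" (384x512 float32, m along the optical axis (not along the pixel's ray), 0 where there is no reading), "K" (3x3 intrinsics, pixels), "R" (3x3) and "t" (3): a world point X has camera coordinates R X + t. Camera axes: x right, y down, z forward; pixel columns grow to the right and rows downward; lengths in m; the calibration is good to about 2 mm. A picture is of the moment at which its call begins.
- robot.hand_in(): hands the job in; it is judged then, once.
Trained networks look in a picture, given as the dict that the camera call returned (one of the last four; its "shot" number tells which), for a name from the list of things; names that differ only in an ending like _2 or _b are one class to them, and where a whole thing is asked for, a point or a joint stands for the part that bears it (a point fixed in the world has none). Each returns a list of dicts, best first, with "score" (0 to 1); they miss things now and then, are a little off and sometimes report something else, mostly with a low value. They report only what shows in the picture. A call takes as long as a camera call. They do not tell look-alikes from the thing itself.
- spotter.recognise(thing, picture): "centre" ([row, column] in pixels, amid what is visible of it).
- spotter.landmark_of(thing, picture): "centre" ([row, column] in pixels: a listed point, or the origin of a listed thing).
The state is a dict: "time_s": time; "joint_positions": joint angles; "joint_vel": joint speeds; "joint_torque": joint torques, N m; "tool_pos": TCP position; "tcp_rot": TCP orientation; "force": force on the tool from outside, world axes, zero at the start; "ft_torque": the same for the moment, N m; "width": finger opening in m; "grasp_force": force on a finger pad.
Only numpy, scipy, OpenCV 4.12 (cv2) and the standard library are available. Lean on these libraries where they do the work, as an engineer would, in place of code of your own. Each camera call takes 0.05 s, during which the arm holds its last target. There are 200 camera calls.

TASK

Take the stack in the cardboard returns tray apart, and put its three pieces and the single one beside it back into stock: each goes into the orange bin that already holds its own kind, standing upright as it stands now, in the middle of the free floor in front of its fellows. Tip none of the four over on the way, and leave the nut driver where it lies.

Things in the scene. Friction and masses are not known exactly. Their poses are not given: they have to be found in the camera images.
- straight_mid (a point): Returned straight coupling: black rubber sleeve, open through, 62 mm diameter (60 at the waist), 76 high, a steel band clamp near each end. In the tray (floor 4 thick, walls 25 high), lowest of the stack or alone 150 mm from it. Site: on its axis, half-way up; z up; +x to its clamp screws, which stand 10 proud there (grip across y). Under 0.3 kg.
- shielded_mid (a point): Returned shielded coupling: ribbed bright steel sleeve over rubber, open through, 62 mm diameter, 76 high, four steel band clamps. In the cardboard tray, lowest of the stack or alone 150 mm from it. Site: on its axis, half-way up; z up; +x to its clamp screws, which stand 10 proud there (grip across y). Under 0.4 kg.
- cap_mid (a point): Returned end cap: low black rubber cup, closed flat top up, 60 mm diameter, 46 high, one steel band clamp round its lower half. Middle piece of the stack of three. Site: on its axis, half-way up; z up; +x to its clamp screw, which stands 10 proud there (grip across y). Under 0.2 kg.
- reducer_mid (a point): Returned reducer: stepped black rubber sleeve, 72 mm high; wide foot 54 diameter up to 28 above its underside, neck 44 diameter from 37 to 72 (upper half); a steel band clamp on each. Top piece of the stack, neck up. Site: on its axis, half-way up; z up; +x to its clamp screws, which stand 10 proud there (grip across y). Under 0.2 kg.
- free_straight (a point): Middle of the free floor in the front of the orange bin with two straight couplings (black, one width) at its back; on the floor, z up, +x to the bin's back. In mm: 63 to the front wall inside (40 high), 66 to each side wall (42 to 66 high, 78 at the back); the two pieces' axes are 96 behind, 33 to each side. Fixed bins, 140 x 215, 148 apart in a row on a 30 high board.
- free_shielded (a point): Middle of the free floor in the front of the orange bin with two shielded couplings (ribbed steel) at its back; on the floor, z up, +x to the bin's back. In mm: 63 to the front wall inside (40 high), 66 to each side wall (42 to 66 high, 78 at the back); the two pieces' axes are 96 behind, 33 to each side. Fixed bins, 140 x 215, 148 apart in a row on a 30 high board.
- free_cap (a point): Middle of the free floor in the front of the orange bin with two end caps (low, closed top) at its back; on the floor, z up, +x to the bin's back. In mm: 63 to the front wall inside (40 high), 66 to each side wall (42 to 66 high, 78 at the back); the two pieces' axes are 96 behind, 33 to each side. Fixed bins, 140 x 215, 148 apart in a row on a 30 high board.
- free_reducer (a point): Middle of the free floor in the front of the orange bin with two reducers (stepped, neck up) at its back; on the floor, z up, +x to the bin's back. In mm: 63 to the front wall inside (40 high), 66 to each side wall (42 to 66 high, 78 at the back); the two pieces' axes are 96 behind, 33 to each side. Fixed bins, 140 x 215, 148 apart in a row on a 30 high board.
- driver: Bystander: nut driver for the clamps, lying on the table in front of the bins, black square handle 28 mm thick, steel shank; 211 long along its x (socket end +x), origin on the table under its middle. Leave it alone.
Not all that is in view belongs to the job. Leave any pink look-alike of the part that bears shielded_mid alone.

How it is judged:
By the outcome, as a careful person would: the job done as asked, in the order asked, and still so for the second after the job is handed in, with the robot touching nothing.
It also fails if it takes over 118 s, if anything falls off the work surface, if the arm or the gripper's body presses on something with over 40 N, if the wrist force passes 120 N, or if a joint passes its speed limit or range.

## Working session

There is one attempt and no reset: what is moved stays moved. The work goes in short steps, Python scripts to look and compute and a shell command to move; the robot and the scene stay as the last step left them, time stands still between calls to the robot, and variables do not carry over. Pictures are saved under pics/ and viewed, at most 14 in all, crops included, and the job is handed in when it is done.

```bash
mkdir -p pics; ls; cat > h.py <<'E'
import numpy as np, cv2
from workcell import robot, eyes, spotter
def pt(im,r,c,z=None,d=None):
    K=im["K"];R=im["R"];t=im["t"]
    ray=R.T@np.linalg.inv(K)@np.array([c,r,1.0]);o=-R.T@t
    if z is not None: return o+ray*(z-o[2])/ray[2]
    if d is None: d=im["z_map"][int(round(r)),int(round(c))]
    return o+ray*d
def cloud(im):
    K=im["K"];h,w=im["z_map"].shape
    v,u=np.mgrid[:h,:w];d=im["z_map"]
    P=np.stack([(u-K[0,2])/K[0,0]*d,(v-K[1,2])/K[1,1]*d,d],-1)
    return (P-im["t"])@im["R"]
def save(im,n,crop=None,s=1):
    p=im["pixels"][...,::-1]
    if crop: p=p[crop[0]:crop[1],crop[2]:crop[3]]
    cv2.imwrite("pics/"+n,cv2.resize(p,None,fx=s,fy=s,interpolation=cv2.INTER_CUBIC))
E
python3 - <<'E'
from h import *
np.set_printoptions(precision=3,suppress=True)
s=robot.read_state();print(s["time_s"],s["tool_pos"],s["tcp_rot"],s["width"])
for n in ["scene","top"]:
    im=eyes.get_image(n);save(im,n+"0.png",s=1.5)
    print(n,-im["R"].T@im["t"])
    for th in ["straight_mid","shielded_mid","cap_mid","reducer_mid","free_straight","free_shielded","free_cap","free_reducer","driver"]:
        for q in spotter.landmark_of(th,im)[:3]:
            r,c=q["centre"];zz={"straight_mid":.042,"shielded_mid":.042}.get(th,.033 if th[:4]=="free" else None)
            print(th,round(q["score"],2),np.round([r,c]),pt(im,r,c), pt(im,r,c,z=zz) if zz else "")
E
```

```text
pics
0.0 [ 0.227 -0.527  0.23 ] [[ 0.918  0.396 -0.001]
 [ 0.396 -0.918  0.002]
 [ 0.    -0.002 -1.   ]] 0.08540252738966551
scene [ 0.854 -0.083  0.892]
straight_mid 0.67 [214. 394.] [0.507 0.365 0.009] [0.52  0.349 0.042]
shielded_mid 0.9 [129. 326.] [0.243 0.258 0.073] [0.22  0.271 0.042]
shielded_mid 0.89 [183. 298.] [0.392 0.132 0.07 ] [0.376 0.139 0.042]
shielded_mid 0.86 [173. 356.] [0.402 0.285 0.077] [0.383 0.301 0.042]
cap_mid 0.49 [160. 364.] [0.404 0.29  0.136] 
reducer_mid 0.93 [146. 368.] [0.4   0.289 0.189] 
reducer_mid 0.29 [174. 356.] [0.404 0.284 0.076] 
free_straight 0.8 [297. 126.] [ 0.567 -0.325  0.035] [ 0.566 -0.325  0.033]
free_shielded 0.97 [284. 192.] [ 0.572 -0.174  0.036] [ 0.571 -0.174  0.033]
free_cap 0.87 [267. 252.] [ 0.567 -0.033  0.037] [ 0.565 -0.032  0.033]
free_reducer 0.68 [255. 312.] [0.572 0.114 0.037] [0.571 0.115 0.033]
free_reducer 0.56 [156. 363.] [0.401 0.286 0.149] [0.331 0.343 0.033]
driver 0.81 [213. 232.] [ 0.414 -0.047  0.032] 
top [0.275 0.013 0.936]
straight_mid 0.69 [160. 135.] [0.53  0.358 0.003] [0.519 0.344 0.042]
shielded_mid 0.95 [220. 210.] [0.369 0.143 0.001] [0.365 0.138 0.042]
shielded_mid 0.84 [211. 144.] [0.373 0.277 0.139] [0.385 0.309 0.042]
shielded_mid 0.78 [280. 154.] [0.21  0.282 0.004] [0.213 0.271 0.042]
cap_mid 0.78 [210. 136.] [0.37  0.285 0.17 ] 
reducer_mid 0.77 [203. 128.] [0.393 0.319 0.128] 
free_shielded 0.59 [147. 330.] [ 0.568 -0.174  0.037] [ 0.569 -0.175  0.033]
free_cap 0.68 [144. 275.] [ 0.574 -0.028  0.036] [ 0.575 -0.028  0.033]
free_reducer 0.88 [144. 221.] [0.57  0.118 0.035] [0.571 0.118 0.033]
driver 0.61 [203. 283.] [ 0.416 -0.05   0.027]
```

View pics/scene0.png

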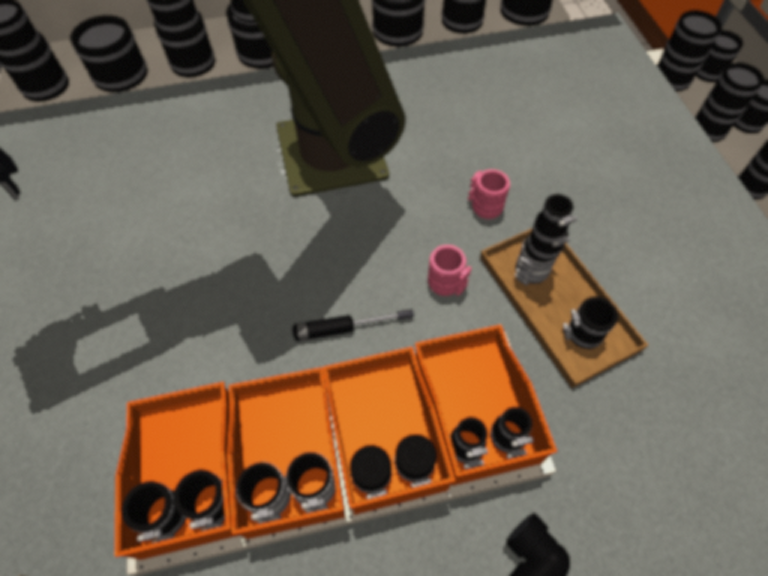

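View pics/top0.png

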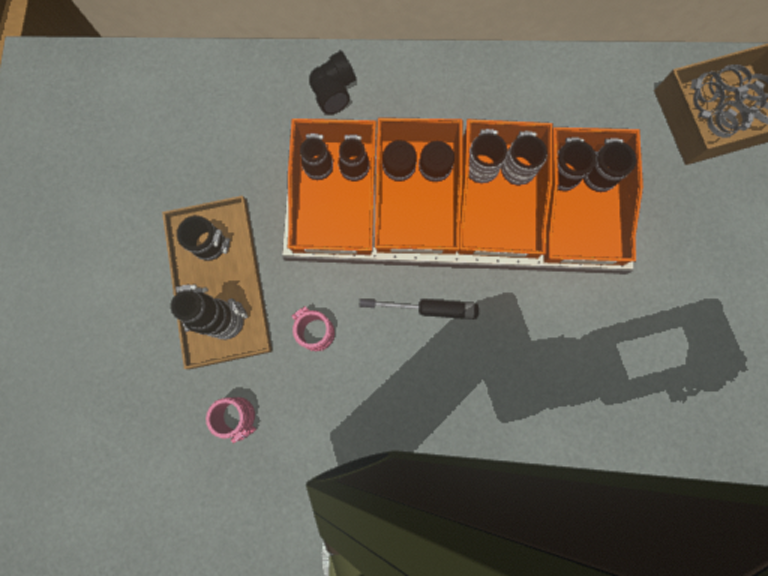

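The pictures show the stack (shielded at the bottom, then cap, then reducer) at scene px (173,356) and the lone straight coupling at (214,394). The bins, from left to right in the scene, are straight, shielded, cap and reducer.
Possible mix-ups: the pink look-alikes at scene (183,298) and (129,326), the black elbow at (365,360), the fellows already in the bins, and the parts on the back shelf. I choose the stack and the straight coupling inside the cardboard tray.

```bash
python3 - <<'E'
from h import *
from scipy.optimize import least_squares
np.set_printoptions(precision=3,suppress=True)
S=eyes.get_image("scene");T=eyes.get_image("top")
a=cv2.resize(S["pixels"][120:260,310:450],(400,400),interpolation=cv2.INTER_CUBIC)
b=cv2.resize(T["pixels"][125:250,100:225],(400,400),interpolation=cv2.INTER_CUBIC)
cv2.imwrite("pics/crop.png",np.hstack([a,b])[...,::-1])
def fit(c0,z0,z1,r,n):
  for nm,Pl in (("S",[S]),("T",[T]),("ST",[S,T])):
    P=np.concatenate([cloud(i).reshape(-1,3) for i in Pl])
    m=(np.hypot(*(P[:,:2]-c0).T)<.06)&(P[:,2]>z0)&(P[:,2]<z1);Q=P[m]
    if len(Q)<8: print(n,nm,len(Q));continue
    f=least_squares(lambda c:np.hypot(*(Q[:,:2]-c).T)-r,c0,loss="soft_l1",f_scale=.002)
    d=Q[:,:2]-f.x;rr=np.hypot(*d.T);o=(rr>r+.005)&(rr<r+.016)
    v=d[o].mean(0) if o.any() else [0,0]
    print(n,nm,len(Q),f.x,"med|res|",np.median(abs(rr-r)),"screw",o.sum(),np.degrees(np.arctan2(v[1],v[0])))
fit(np.array([.385,.302]),.03,.075,.031,"shield")
fit(np.array([.385,.302]),.085,.12,.030,"cap")
fit(np.array([.385,.302]),.165,.192,.022,"reducer")
fit(np.array([.52,.347]),.03,.072,.031,"straight")
for i in (S,T):
  P=cloud(i).reshape(-1,3)
  for c in ([.385,.302],[.52,.347]):
    Q=P[np.hypot(*(P[:,:2]-c).T)<.05];print("ztop",np.percentile(Q[:,2],[98,99.5]))
  for y in (.116,-.03,-.174,-.324):
    Q=P[(abs(P[:,0]-.57)<.03)&(abs(P[:,1]-y)<.03)];print("floor",y,len(Q),np.median(Q[:,2]))
# bin rotations: fellows' tops
E
```

```text
shield S 251 [0.381 0.297] med|res| 0.0028818331137605672 screw 22 -46.452835126770246
shield T 189 [0.384 0.3  ] med|res| 0.0024957892741034604 screw 12 -62.118439673545915
shield ST 440 [0.382 0.299] med|res| 0.002869045279088092 screw 46 -54.34888143239345
cap S 196 [0.38  0.309] med|res| 0.0005550858152238575 screw 0 0.0
cap T 126 [0.38 0.31] med|res| 0.000515827890392874 screw 11 123.50561386046388
cap ST 322 [0.38  0.309] med|res| 0.0005786570539950617 screw 12 122.90102572123205
reducer S 213 [0.387 0.304] med|res| 0.0023843550140776743 screw 4 8.43008883497712
reducer T 175 [0.384 0.299] med|res| 0.0028981945987329207 screw 12 23.896514172978907
reducer ST 388 [0.385 0.301] med|res| 0.0028674027829136885 screw 23 16.250950681569638
straight S 384 [0.523 0.34 ] med|res| 0.0028601845615497477 screw 2 -99.42664518772254
straight T 257 [0.524 0.34 ] med|res| 0.0025240921520664934 screw 1 -80.95644457125746
straight ST 641 [0.523 0.34 ] med|res| 0.0027645813226584055 screw 3 -93.12450739921084
ztop [0.2   0.201]
ztop [0.083 0.084]
floor 0.116 597 0.03533600689111166
floor -0.03 629 0.035418142964113435
floor -0.174 665 0.03538835633521675
floor -0.324 710 0.035378912805700505
ztop [0.199 0.2  ]
ztop [0.082 0.083]
floor 0.116 475 0.034482681406817435
floor -0.03 499 0.03460761149616815
floor -0.174 490 0.034728356618036194
floor -0.324 495 0.034829171064053546
```

View pics/crop.png

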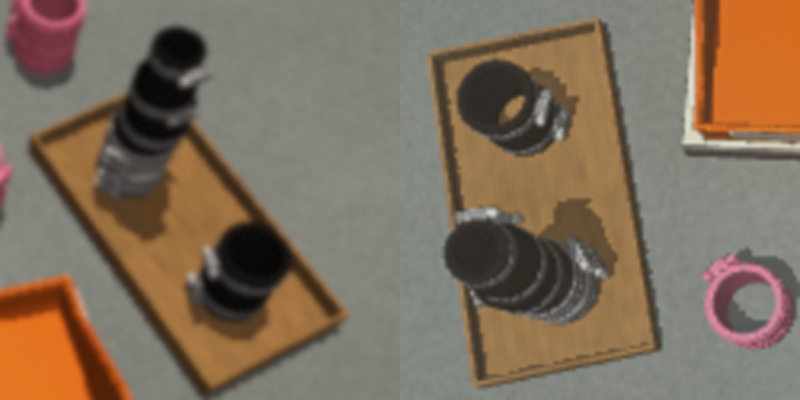

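The crop confirms the choice. In its right half, the reducer's screws point about +x and the shielded coupling's point about −y/+x. The straight coupling's screws point about −y. I'll refine the axes with a slab plot.

```bash
python3 - <<'E'
from h import *
S=eyes.get_image("scene");T=eyes.get_image("top")
W=np.zeros((600,800,3),np.uint8)
sl=[((.385,.302),.008,.078,.031),((.385,.302),.083,.122,.030),((.385,.302),.13,.15,.027),((.385,.302),.165,.194,.022),((.523,.342),.008,.076,.031),((.385,.302),.196,.205,.022)]
for k,(c,z0,z1,r) in enumerate(sl):
  ox,oy=(k%3)*266+133,(k//3)*300+150
  for im,col in ((S,(0,255,255)),(T,(255,255,0))):
    P=cloud(im).reshape(-1,3);C=im["pixels"].reshape(-1,3)
    m=(np.hypot(P[:,0]-c[0],P[:,1]-c[1])<.055)&(P[:,2]>z0)&(P[:,2]<z1)
    for p,cc in zip(P[m],C[m]):
      q=(int(ox-(p[1]-c[1])*2400),int(oy-(p[0]-c[0])*2400))
      cv2.circle(W,q,2,col if cc.max()<110 else (255,120,255),-1)
  cv2.circle(W,(ox,oy),int(r*2400),(0,0,255),1);cv2.circle(W,(ox,oy),2,(0,0,255),-1)
cv2.imwrite("pics/slab.png",W)
E
```

```text
(no output)
```

View pics/slab.png

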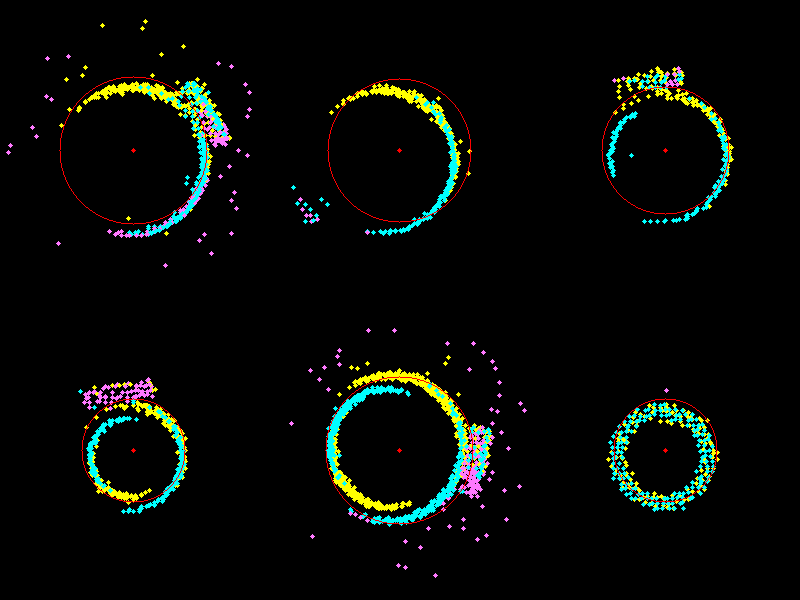

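The slab plot gives, in metres and degrees:

| Piece | Axis (x, y) | Screw direction |
|---|---|---|
| Reducer | (.3825, .3025) | 12° |
| Cap | (.3805, .308) | 121° |
| Shielded | (.3805, .3025) | −56° |
| Straight | (.5235, .343) | −97° |

Next I measure the bins and start the move.

```bash
cat > go.py <<'E'
import sys,numpy as np
from workcell import robot
# go.py X Y Z [tool-y angle deg]: remaining shift in tool axes (mm) and yaw
X=np.array(list(map(float,sys.argv[1:4])));s=robot.read_state();R=np.array(s["tcp_rot"])
a=np.degrees(np.arctan2(R[1,1],R[0,1]));p=np.array(s["tool_pos"])
print("t",round(s["time_s"],2),"tcp",p.round(4),"yang",a.round(1),"w",round(s["width"]*1e3,1),"gf",round(float(np.max(s["grasp_force"])),1),"F",np.round(s["force"],1))
b=a
if len(sys.argv)>4:
    b=float(sys.argv[4]);print("yaw",round(np.radians(a-b),3))
print("shift now",(R.T@(X-p)*1e3).round(1)); c=np.radians(b)
Q=np.array([[np.sin(c)*-1,np.cos(c),0],[np.cos(c),np.sin(c),0],[0,0,-1]]); 
print("shift after yaw",(Q.T@(X-p)*1e3).round(1))
E
python3 - <<'E'
from h import *
np.set_printoptions(precision=4,suppress=True)
S=eyes.get_image("scene");T=eyes.get_image("top")
P=np.concatenate([cloud(i).reshape(-1,3) for i in (S,T)])
# wall tops: y profile near x=.57, in strips
Q=P[(P[:,0]>.53)&(P[:,0]<.61)&(abs(P[:,1]+.1)<.35)&(P[:,2]>.065)]
ys=np.sort(Q[:,1]);g=np.split(ys,np.where(np.diff(ys)>.008)[0]+1);print("walls",[(len(k),k.min().round(4),k.max().round(4)) for k in g if len(k)>5])
for y in (.116,-.03,-.174,-.324):
    F=P[(abs(P[:,1]-y)<.045)&(P[:,2]>.030)&(P[:,2]<.041)&(P[:,0]>.48)]
    W=P[(abs(P[:,1]-y)<.045)&(P[:,2]>.055)&(P[:,2]<.08)&(P[:,0]>.46)&(P[:,0]<.54)]
    L=[np.percentile(F[(F[:,1]-y)*s>.01][:,0],1) for s in (1,-1)]
    B=P[(abs(P[:,1]-y)<.06)&(P[:,0]>.6)&(P[:,0]<.72)&(P[:,2]>.072)&(P[:,2]<.125)]
    print(y,"front floor x",np.array(L),"front top x",np.percentile(W[:,0],[5,95]),"fellows x",np.percentile(B[:,0],[2,98]),"y",np.percentile(B[:,1],[2,98]))
E
python3 -m jog '[{"offset":[0,0,-14],"yaw":0.136,"claw":-1},{"offset":[0,0,-14],"yaw":0.136,"claw":-1},{"offset":[0,0,-12],"yaw":0.135,"claw":-1},{"offset":[30,-58,0],"yaw":0,"claw":-1},{"offset":[30,-58,0],"yaw":0,"claw":-1}]' 30
python3 go.py .3825 .3025 .27 -90
```

```text
walls [(544, np.float64(-0.402), np.float64(-0.3927)), (606, np.float64(-0.2641), np.float64(-0.2441)), (389, np.float64(-0.1157), np.float64(-0.0988)), (423, np.float64(0.0315), np.float64(0.0491)), (313, np.float64(0.179), np.float64(0.188))]
0.116 front floor x [0.5026 0.5027] front top x [0.5008 0.507 ] fellows x [0.6452 0.7189] y [0.059  0.1681]
-0.03 front floor x [0.4998 0.4982] front top x [0.505  0.5106] fellows x [0.6429 0.7194] y [-0.0875  0.0252]
-0.174 front floor x [0.496  0.4953] front top x [0.5016 0.5087] fellows x [0.6363 0.7193] y [-0.2315 -0.1154]
-0.324 front floor x [0.4924 0.4905] front top x [0.491 0.497] fellows x [0.6267 0.709 ] y [-0.3821 -0.2675]
time_s: 1.92
tool_pos: [0.2854, -0.4165, 0.2713]
tcp_rot: [[1.0, -0.002, 0.001], [-0.002, -1.0, -0.0], [0.001, 0.0, -1.0]]
force: [1.4, 0.8, 0.8]
width: 0.0854
grasp_force: 0.0
t 1.93 tcp [ 0.2854 -0.4165  0.2713] yang -90.1 w 85.4 gf 0.0 F [1.4 0.8 0.8]
yaw -0.002
shift now [  95.3 -719.2    1.2]
shift after yaw [  97.1 -719.     1.3]
```

```bash

python3 -m jog '[{"offset":[36,-61,0],"yaw":0,"claw":-1},{"offset":[36,-61,0],"yaw":0,"claw":-1},{"offset":[36,-61,0],"yaw":0,"claw":-1},{"offset":[36,-61,0],"yaw":0,"claw":-1},{"offset":[36,-61,0],"yaw":0,"claw":-1}]' >/dev/null
python3 -m jog '[{"offset":[30,-61,0],"yaw":0,"claw":-1},{"offset":[-20,-59,0],"yaw":0,"claw":-1},{"offset":[-20,-59,0],"yaw":0,"claw":-1},{"offset":[-20,-59,0],"yaw":0,"claw":-1},{"offset":[-20,-59,0],"yaw":0,"claw":-1}]' >/dev/null
python3 -m jog '[{"offset":[-20,-59,0],"yaw":0,"claw":-1},{"offset":[-12,-40,0],"yaw":0,"claw":-1},{"offset":[0,0,0],"yaw":-0.11,"claw":-1},{"offset":[0,0,0],"yaw":-0.1,"claw":-1},{"offset":[0,0,0],"yaw":0,"claw":-1}]' | head -3
python3 go.py .3825 .3025 .167 -78
```

```text
time_s: 3.8
tool_pos: [0.3594, 0.2433, 0.2714]
tcp_rot: [[0.978, 0.208, 0.0], [0.208, -0.978, 0.0], [0.0, -0.0, -1.0]]
t 3.8 tcp [0.3594 0.2433 0.2714] yang -78.0 w 85.6 gf 0.0 F [-0.4  0.4 -0.2]
yaw -0.0
shift now [ 34.9 -53.1 104.4]
shift after yaw [ 34.9 -53.1 104.4]
```

```bash

python3 -m jog '[{"offset":[17.5,-26.5,0],"yaw":0,"claw":-1},{"offset":[17.5,-26.5,0],"yaw":0,"claw":-1},{"offset":[0,0,35],"yaw":0,"claw":-1},{"offset":[0,0,25],"yaw":0,"claw":-1},{"offset":[0,0,0],"yaw":0,"claw":-1}]' >/dev/null
python3 go.py .3825 .3025 .167 -78
python3 - <<'E'
from h import *
T=eyes.get_image("scene");save(T,"g1.png",(100,250,290,440),4)
E
```

```text
t 4.42 tcp [0.3814 0.3012 0.2095] yang -78.1 w 85.4 gf 0.0 F [ 0.4 -0.6  0.1]
yaw -0.002
shift now [ 1.6 -1.2 42.5]
shift after yaw [ 1.4 -1.1 42.5]
```

View pics/g1.png

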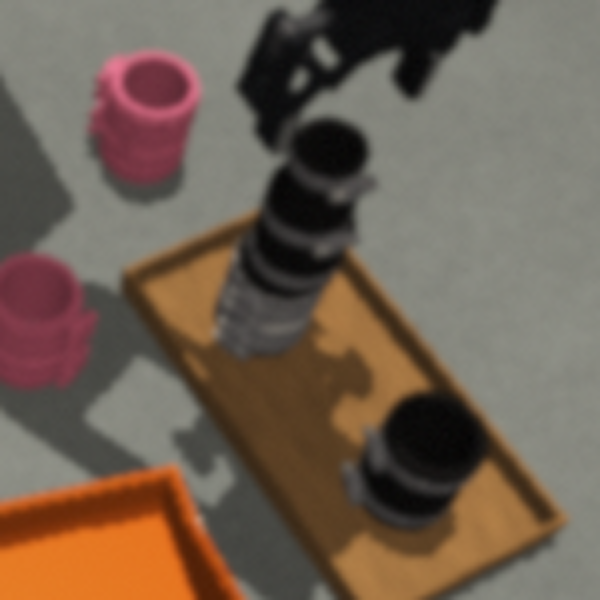

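The open fingers (px about (265,100) and (410,85)) straddle the reducer's neck at (330,150). I descend and close.

```bash

python3 -m jog '[{"offset":[1.4,-1.1,21],"yaw":0,"claw":-1},{"offset":[0,0,21],"yaw":0,"claw":-1},{"offset":[0,0,0],"yaw":0,"claw":-1},{"offset":[0,0,0],"yaw":0,"claw":1},{"offset":[0,0,0],"yaw":0,"claw":1}]' 30 >/dev/null
python3 -m jog '[{"offset":[0,0,0],"yaw":0,"claw":1},{"offset":[0,0,0],"yaw":0,"claw":1},{"offset":[0,0,0],"yaw":0,"claw":1},{"offset":[0,0,0],"yaw":0,"claw":1},{"offset":[0,0,0],"yaw":0,"claw":1}]' 30 >/dev/null
python3 go.py .3825 .3025 .167 -78
```

```text
t 5.72 tcp [0.3846 0.3041 0.1707] yang -78.0 w 43.8 gf 30.2 F [-0.4 -1.1  5.2]
yaw 0.0
shift now [-2.4  1.1  3.7]
shift after yaw [-2.4  1.1  3.7]
```

```bash

python3 -m jog '[{"offset":[0,0,-6],"yaw":0,"claw":1},{"offset":[0,0,-12],"yaw":0,"claw":1},{"offset":[0,0,-20],"yaw":0,"claw":1},{"offset":[0,0,-25],"yaw":0,"claw":1},{"offset":[0,0,0],"yaw":0,"claw":1}]' 30 >/dev/null
python3 go.py .571 .115 .235 -78
python3 - <<'E'
from h import *
T=eyes.get_image("scene");save(T,"g2.png",(80,250,270,440),3)
E
```

```text
t 6.35 tcp [0.3853 0.3046 0.2346] yang -78.0 w 43.8 gf 30.9 F [ 0.7 -0.3 -2.3]
yaw 0.0
shift now [ 1.422e+02  2.241e+02 -2.000e-01]
shift after yaw [142.3 224.   -0.4]
```

View pics/g2.png

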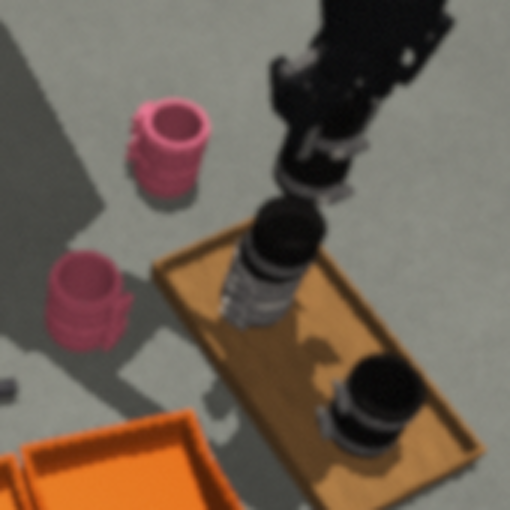

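The reducer is up cleanly and the cap stays on the shielded coupling (px (290,225)). I carry the reducer to its bin.

```bash

python3 -m jog '[{"offset":[20,31,0],"yaw":0,"claw":1},{"offset":[29,46,0],"yaw":0,"claw":1},{"offset":[29,46,0],"yaw":0,"claw":1},{"offset":[29,46,0],"yaw":0,"claw":1},{"offset":[23,36,0],"yaw":0,"claw":1}]' 30 >/dev/null
python3 -m jog '[{"offset":[12,19,0],"yaw":0,"claw":1},{"offset":[0,0,0],"yaw":0.1,"claw":1},{"offset":[0,0,40],"yaw":0.11,"claw":1},{"offset":[0,0,45],"yaw":0,"claw":1},{"offset":[0,0,0],"yaw":0,"claw":1}]' 30 >/dev/null
python3 go.py .571 .115 .081 -90
```

```text
t 7.65 tcp [0.5648 0.1142 0.1432] yang -90.0 w 43.6 gf 31.5 F [-0.6  0.7 -1.3]
yaw 0.0
shift now [ 6.9 -0.9 62.1]
shift after yaw [ 6.2 -0.8 62.2]
```

```bash

python3 -m jog '[{"offset":[6,-1,25],"yaw":0,"claw":1},{"offset":[0,0,20],"yaw":0,"claw":1},{"offset":[0,0,10],"yaw":0,"claw":1},{"offset":[0,0,3],"yaw":0,"claw":1},{"offset":[0,0,0],"yaw":0,"claw":1}]' 30 >/dev/null
python3 go.py .571 .115 .081 -90
python3 -m jog '[{"offset":[0,0,2],"yaw":0,"claw":1},{"offset":[0,0,1],"yaw":0,"claw":1},{"offset":[0,0,1],"yaw":0,"claw":1},{"offset":[0,0,0],"yaw":0,"claw":1},{"offset":[0,0,0],"yaw":0,"claw":1}]' 30 >/dev/null
python3 go.py .571 .115 .081 -90
```

```text
t 8.28 tcp [0.5759 0.1153 0.0902] yang -90.0 w 43.3 gf 31.5 F [ 0.1 -0.8 -2. ]
yaw -0.0
shift now [-4.9  0.3  9.2]
shift after yaw [-4.9  0.3  9.2]
t 8.9 tcp [0.5754 0.1151 0.0853] yang -90.0 w 43.8 gf 31.5 F [ 0.2 -0.4 -1.4]
yaw -0.0
shift now [-4.4  0.1  4.3]
shift after yaw [-4.4  0.1  4.3]
```

```bash

python3 -m jog '[{"offset":[-4,0,1],"yaw":0,"claw":1},{"offset":[0,0,1],"yaw":0,"claw":1},{"offset":[0,0,1],"yaw":0,"claw":1},{"offset":[0,0,1],"yaw":0,"claw":1},{"offset":[0,0,0],"yaw":0,"claw":1}]' 30 >/dev/null
python3 go.py .571 .115 .081 -90
python3 - <<'E'
from h import *
T=eyes.get_image("scene");save(T,"g3.png",(190,330,230,390),4)
E
```

```text
t 9.53 tcp [0.5713 0.1151 0.0812] yang -90.0 w 43.8 gf 31.5 F [-0.7 -0.1 -1.2]
yaw -0.0
shift now [-0.3  0.1  0.2]
shift after yaw [-0.3  0.1  0.2]
```

View pics/g3.png

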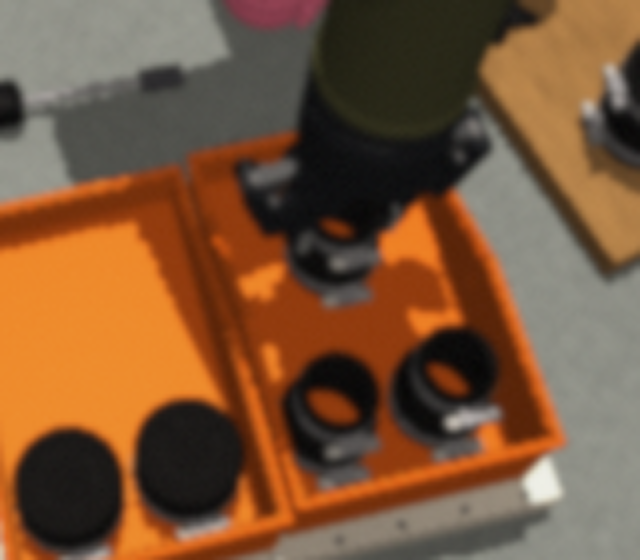

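The reducer hangs upright in the middle of its bin at px (335,255), close to the floor. I lower it to contact.

```bash

python3 -m jog '[{"offset":[0,0,0.7],"yaw":0,"claw":1},{"offset":[0,0,0.7],"yaw":0,"claw":1},{"offset":[0,0,0.6],"yaw":0,"claw":1},{"offset":[0,0,0],"yaw":0,"claw":1},{"offset":[0,0,0],"yaw":0,"claw":1}]' 30 >/dev/null
python3 go.py .571 .115 .081 -90
```

```text
t 10.2 tcp [0.5713 0.1151 0.0793] yang -90.0 w 43.9 gf 31.5 F [-0.5  0.5 -1.6]
yaw -0.0
shift now [-0.3  0.1 -1.7]
shift after yaw [-0.3  0.1 -1.7]
```

```bash

python3 -m jog '[{"offset":[0,0,0.7],"yaw":0,"claw":1},{"offset":[0,0,0.7],"yaw":0,"claw":1},{"offset":[0,0,0.6],"yaw":0,"claw":1},{"offset":[0,0,0],"yaw":0,"claw":1},{"offset":[0,0,0],"yaw":0,"claw":1}]' 30 >/dev/null
python3 go.py .571 .115 .081 -90
python3 - <<'E'
from h import *
for n in("scene","top"):
  P=cloud(eyes.get_image(n)).reshape(-1,3)
  Q=P[(np.hypot(P[:,0]-.60,P[:,1]-.115)<.012)&(P[:,2]>.03)]
  print(n,np.histogram(Q[:,2],bins=np.arange(.03,.13,.006)))
E
```

```text
t 10.82 tcp [0.5714 0.1151 0.0788] yang -90.0 w 43.7 gf 32.4 F [-2.8 -1.1  8.2]
yaw -0.0
shift now [-0.4  0.1 -2.2]
shift after yaw [-0.4  0.1 -2.2]
scene (array([23, 11,  5, 34, 14, 12, 10,  1,  0,  0,  3, 22, 28,  1,  0,  0]), array([0.03 , 0.036, 0.042, 0.048, 0.054, 0.06 , 0.066, 0.072, 0.078,
       0.084, 0.09 , 0.096, 0.102, 0.108, 0.114, 0.12 , 0.126]))
top (array([0, 0, 0, 0, 0, 0, 0, 0, 0, 0, 0, 0, 0, 0, 0, 0]), array([0.03 , 0.036, 0.042, 0.048, 0.054, 0.06 , 0.066, 0.072, 0.078,
       0.084, 0.09 , 0.096, 0.102, 0.108, 0.114, 0.12 , 0.126]))
```

```bash

python3 -m jog '[{"offset":[0,0,-1],"yaw":0,"claw":-0.7},{"offset":[0,0,0],"yaw":0,"claw":-0.7},{"offset":[0,0,0],"yaw":0,"claw":-0.7},{"offset":[0,0,0],"yaw":0,"claw":-0.7},{"offset":[0,0,0],"yaw":0,"claw":-0.7}]' 30 >/dev/null
python3 go.py .571 .115 .21 -90
python3 -m jog '[{"offset":[0,0,-10],"yaw":0,"claw":-0.7},{"offset":[0,0,-30],"yaw":0,"claw":-0.7},{"offset":[0,0,-40],"yaw":0,"claw":-0.7},{"offset":[0,0,-40],"yaw":0,"claw":-1},{"offset":[0,0,-25],"yaw":-0.17,"claw":-1}]' 30 >/dev/null
python3 -m jog '[{"offset":[0,0,0],"yaw":-0.18,"claw":-1},{"offset":[0,0,0],"yaw":-0.18,"claw":-1},{"offset":[0,0,0],"yaw":-0.18,"claw":-1},{"offset":[0,0,0],"yaw":-0.18,"claw":-1},{"offset":[0,0,0],"yaw":-0.18,"claw":-1}]' >/dev/null
python3 -m jog '[{"offset":[0,0,0],"yaw":-0.18,"claw":-1},{"offset":[0,0,0],"yaw":-0.18,"claw":-1},{"offset":[0,0,0],"yaw":-0.18,"claw":-1},{"offset":[0,0,0],"yaw":-0.18,"claw":-1},{"offset":[0,0,0],"yaw":-0.18,"claw":-1}]' >/dev/null
python3 go.py .3805 .308 .21 31
```

```text
t 11.55 tcp [0.5713 0.1151 0.0781] yang -90.0 w 72.5 gf 0.0 F [-0.4 -0.1 -0.5]
yaw -0.0
shift now [-3.000e-01  1.000e-01 -1.319e+02]
shift after yaw [-3.000e-01  1.000e-01 -1.319e+02]
t 13.43 tcp [0.5714 0.1151 0.2241] yang 23.2 w 85.5 gf 0.0 F [ 0.1  0.7 -0.3]
yaw -0.136
shift now [252.5 -99.4  14. ]
shift after yaw [263.7 -64.2  14.1]
```

```bash

python3 -m jog '[{"offset":[0,0,0],"yaw":-0.136,"claw":-1},{"offset":[50,-12,0],"yaw":0,"claw":-1},{"offset":[60,-15,0],"yaw":0,"claw":-1},{"offset":[0,0,0],"yaw":0,"claw":-1},{"offset":[0,0,0],"yaw":0,"claw":-1}]' >/dev/null
python3 - <<'E'
from h import *
from scipy.optimize import least_squares
np.set_printoptions(precision=4,suppress=True)
I=[eyes.get_image(n) for n in("scene","top")]
save(I[0],"g4.png",s=1.5)
P=np.concatenate([cloud(i).reshape(-1,3) for i in I])
for n,c,z0,z1,r in (("cap",[.3805,.308],.083,.122,.03),("shield",[.3805,.3025],.01,.076,.031),("straight",[.5235,.343],.01,.076,.031),("reducer placed",[.571,.115],.072,.112,.022)):
  m=(np.hypot(*(P[:,:2]-c).T)<.05)&(P[:,2]>z0)&(P[:,2]<z1);Q=P[m];
  m=np.ones(len(Q),bool);x=np.array(c)
  for k in range(4):
    rr=np.hypot(*(Q[:,:2]-x).T);m=(abs(rr-r)<.004)
    if m.sum()>10:x=least_squares(lambda c:np.hypot(*(Q[m,:2]-c).T)-r,x).x
  print(n,m.sum(),x)
E
python3 go.py .3805 .308 .21 31
```

```text
cap 76 [0.3797 0.3081]
shield 209 [0.3801 0.3021]
straight 557 [0.521  0.3397]
reducer placed 429 [0.5713 0.1147]
t 14.15 tcp [0.4931 0.1955 0.2238] yang 30.6 w 85.4 gf 0.0 F [ 0.3 -0.3 -0.4]
yaw -0.007
shift now [154.2 -39.6  13.6]
shift after yaw [154.5 -38.6  13.8]
```

View pics/g4.png

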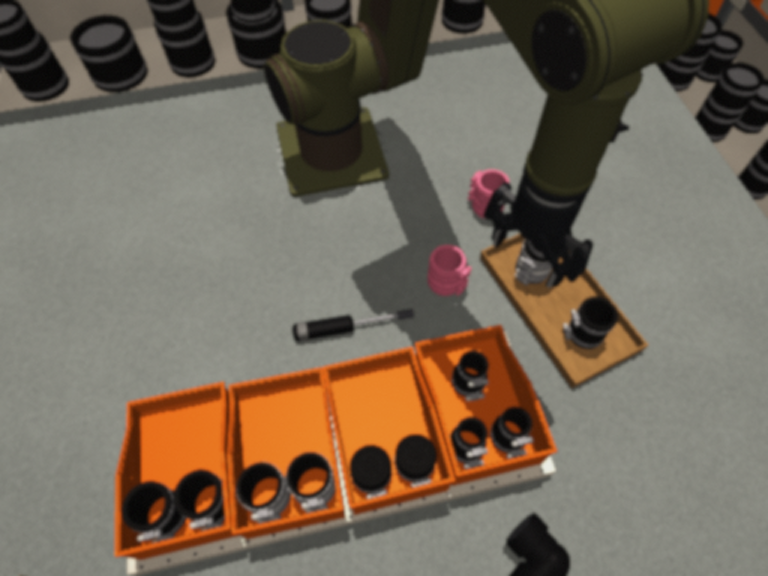

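The reducer stands at px (470,370), in front of its fellows. The cap is still on the shielded coupling. Next I fetch the cap.

```bash

python3 -m jog '[{"offset":[50,-13,0],"yaw":0,"claw":-1},{"offset":[60,-15,0],"yaw":0,"claw":-1},{"offset":[44,-11,10],"yaw":0,"claw":-1},{"offset":[0,0,0],"yaw":0,"claw":-1},{"offset":[0,0,0],"yaw":0,"claw":-1}]' >/dev/null
python3 go.py .380 .308 .09 31
```

```text
t 14.78 tcp [0.3813 0.3082 0.2135] yang 30.6 w 85.2 gf 0.0 F [-0.1 -0.1  0.8]
yaw -0.006
shift now [  0.6  -1.3 123.5]
shift after yaw [  0.5  -1.2 123.5]
```

```bash

python3 -m jog '[{"offset":[0.5,-1.2,40],"yaw":0,"claw":-1},{"offset":[0,0,40],"yaw":0,"claw":-1},{"offset":[0,0,30],"yaw":0,"claw":-1},{"offset":[0,0,13],"yaw":0,"claw":-1},{"offset":[0,0,0],"yaw":0,"claw":-1}]' 30 >/dev/null
python3 go.py .380 .308 .09 31
python3 -m jog '[{"offset":[0,0,0],"yaw":0,"claw":1},{"offset":[0,0,0],"yaw":0,"claw":1},{"offset":[0,0,0],"yaw":0,"claw":1},{"offset":[0,0,0],"yaw":0,"claw":1},{"offset":[0,0,0],"yaw":0,"claw":1}]' 30 >/dev/null
python3 go.py .380 .308 .09 31
```

```text
t 15.4 tcp [0.3795 0.3076 0.0899] yang 30.6 w 85.7 gf 0.0 F [-0.1  0.6  0. ]
yaw -0.008
shift now [ 0.1  0.6 -0.1]
shift after yaw [ 0.1  0.6 -0.1]
t 16.02 tcp [0.3801 0.3091 0.0919] yang 30.7 w 59.1 gf 32.0 F [ 0.  -1.2  6.5]
yaw -0.006
shift now [-0.9 -0.6  1.9]
shift after yaw [-0.9 -0.6  1.9]
```

```bash

python3 -m jog '[{"offset":[0,0,-4],"yaw":0,"claw":1},{"offset":[0,0,-10],"yaw":0,"claw":1},{"offset":[0,0,-20],"yaw":0,"claw":1},{"offset":[0,0,-30],"yaw":0,"claw":1},{"offset":[0,0,-20],"yaw":0,"claw":1}]' 30 >/dev/null
python3 go.py .573 -.032 .18 90
python3 - <<'E'
from h import *
T=eyes.get_image("scene");save(T,"g5.png",(80,250,270,440),3)
E
```

```text
t 16.65 tcp [0.3787 0.3086 0.1759] yang 30.7 w 58.9 gf 32.9 F [ 0.8  0.5 -2.1]
yaw -1.036
shift now [-392.    -6.6   -4.2]
shift after yaw [-194.3 -340.6   -4.1]
```

View pics/g5.png

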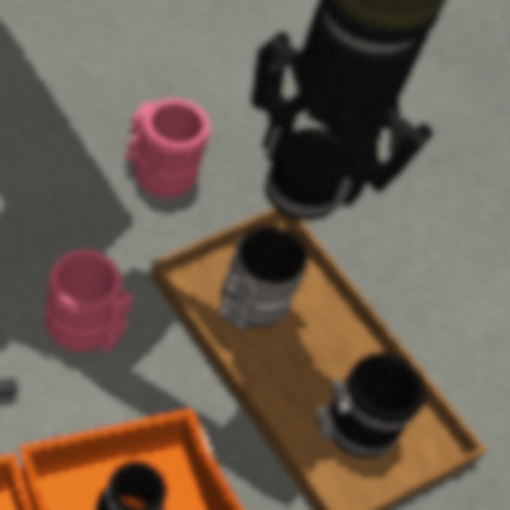

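The cap is lifted level at px (310,170), and the shielded coupling is still standing. I carry the cap over.

```bash

python3 -m jog '[{"offset":[-25,0,-4],"yaw":0,"claw":1},{"offset":[-50,0,0],"yaw":0,"claw":1},{"offset":[-55,-2,0],"yaw":0,"claw":1},{"offset":[-55,-2,0],"yaw":0,"claw":1},{"offset":[-55,-2,0],"yaw":0,"claw":1}]' 30 >/dev/null
python3 -m jog '[{"offset":[-55,0,0],"yaw":0,"claw":1},{"offset":[-50,0,0],"yaw":0,"claw":1},{"offset":[-30,0,0],"yaw":0,"claw":1},{"offset":[-17,0,0],"yaw":-0.1,"claw":1},{"offset":[0,0,0],"yaw":-0.17,"claw":1}]' >/dev/null
python3 -m jog '[{"offset":[0,0,0],"yaw":-0.17,"claw":1},{"offset":[0,0,0],"yaw":-0.17,"claw":1},{"offset":[0,0,0],"yaw":-0.17,"claw":1},{"offset":[0,0,0],"yaw":-0.17,"claw":1},{"offset":[0,0,0],"yaw":-0.086,"claw":1}]' >/dev/null
python3 go.py .573 -.032 .047 90
```

```text
t 18.57 tcp [ 0.5728 -0.0317  0.1778] yang 90.2 w 58.9 gf 32.8 F [-0.2 -0.5 -2.3]
yaw 0.004
shift now [ -0.4  -0.3 130.8]
shift after yaw [ -0.2  -0.3 130.8]
```

```bash

python3 -m jog '[{"offset":[0,0,30],"yaw":0,"claw":1},{"offset":[0,0,40],"yaw":0,"claw":1},{"offset":[0,0,35],"yaw":0,"claw":1},{"offset":[0,0,18],"yaw":0,"claw":1},{"offset":[0,0,4],"yaw":0,"claw":1}]' 30 >/dev/null
python3 -m jog '[{"offset":[0,0,1],"yaw":0,"claw":1},{"offset":[0,0,1],"yaw":0,"claw":1},{"offset":[0,0,0],"yaw":0,"claw":1},{"offset":[0,0,0],"yaw":0,"claw":1},{"offset":[0,0,0],"yaw":0,"claw":1}]' >/dev/null
python3 go.py .573 -.032 .047 90
```

```text
t 19.82 tcp [ 0.5736 -0.0319  0.0496] yang 90.0 w 59.0 gf 33.0 F [ 0.5 -0.7 -2.2]
yaw 0.0
shift now [ 0.6 -0.1  2.6]
shift after yaw [ 0.6 -0.1  2.6]
```

```bash

python3 -m jog '[{"offset":[0,0,1],"yaw":0,"claw":1},{"offset":[0,0,1],"yaw":0,"claw":1},{"offset":[0,0,0.5],"yaw":0,"claw":1},{"offset":[0,0,0],"yaw":0,"claw":1},{"offset":[0,0,0],"yaw":0,"claw":1}]' >/dev/null
python3 go.py .573 -.032 .047 90
python3 -m jog '[{"offset":[0,0,0.5],"yaw":0,"claw":1},{"offset":[0,0,0.5],"yaw":0,"claw":1},{"offset":[0,0,0],"yaw":0,"claw":1},{"offset":[0,0,0],"yaw":0,"claw":1},{"offset":[0,0,0],"yaw":0,"claw":1}]' >/dev/null
python3 go.py .573 -.032 .047 90
```

```text
t 20.45 tcp [ 0.5734 -0.0319  0.0468] yang 90.0 w 59.0 gf 33.0 F [-0.4  0.2 -1.7]
yaw 0.0
shift now [ 0.4 -0.1 -0.2]
shift after yaw [ 0.4 -0.1 -0.2]
t 21.07 tcp [ 0.5734 -0.0319  0.0459] yang 90.0 w 59.1 gf 33.1 F [-0.6  1.3  1.5]
yaw 0.0
shift now [ 0.4 -0.1 -1.1]
shift after yaw [ 0.4 -0.1 -1.1]
```

```bash

python3 -m jog '[{"offset":[0,0,0],"yaw":0,"claw":-0.83},{"offset":[0,0,0],"yaw":0,"claw":-0.83},{"offset":[0,0,0],"yaw":0,"claw":-0.83},{"offset":[0,0,0],"yaw":0,"claw":-0.83},{"offset":[0,0,-6],"yaw":0,"claw":-0.83}]' >/dev/null
python3 -m jog '[{"offset":[0,0,-25],"yaw":0,"claw":-0.83},{"offset":[0,0,-40],"yaw":0,"claw":-0.83},{"offset":[0,0,-50],"yaw":0,"claw":-1},{"offset":[0,0,-20],"yaw":0.1,"claw":-1},{"offset":[0,0,0],"yaw":0.18,"claw":-1}]' >/dev/null
python3 -m jog '[{"offset":[0,0,0],"yaw":0.18,"claw":-1},{"offset":[0,0,0],"yaw":0.18,"claw":-1},{"offset":[0,0,0],"yaw":0.18,"claw":-1},{"offset":[0,0,0],"yaw":0.157,"claw":-1},{"offset":[0,0,0],"yaw":0,"claw":-1}]' >/dev/null
python3 go.py .380 .3022 .16 34
```

```text
t 22.95 tcp [ 0.5734 -0.0319  0.1872] yang 34.1 w 85.9 gf 0.0 F [ 0.2  0.4 -0.4]
yaw 0.002
shift now [385.   27.4  27.1]
shift after yaw [385.1  26.5  27.2]
```

```bash

python3 -m jog '[{"offset":[50,4,0],"yaw":0,"claw":-1},{"offset":[60,4,0],"yaw":0,"claw":-1},{"offset":[60,4,0],"yaw":0,"claw":-1},{"offset":[60,4,0],"yaw":0,"claw":-1},{"offset":[60,4,0],"yaw":0,"claw":-1}]' >/dev/null
python3 -m jog '[{"offset":[55,4,0],"yaw":0,"claw":-1},{"offset":[40,3,0],"yaw":0,"claw":-1},{"offset":[0,0,20],"yaw":0,"claw":-1},{"offset":[0,0,0],"yaw":0,"claw":-1},{"offset":[0,0,0],"yaw":0,"claw":-1}]' >/dev/null
python3 - <<'E'
from h import *
T=eyes.get_image("scene");save(T,"g6.png",s=1.5)
E
python3 go.py .380 .3022 .04 34
```

```text
t 24.25 tcp [0.3809 0.3021 0.1674] yang 34.0 w 85.5 gf 0.0 F [ 0.1  0.1 -0.5]
yaw 0.001
shift now [  0.6  -0.8 127.4]
shift after yaw [  0.6  -0.7 127.4]
```

View pics/g6.png

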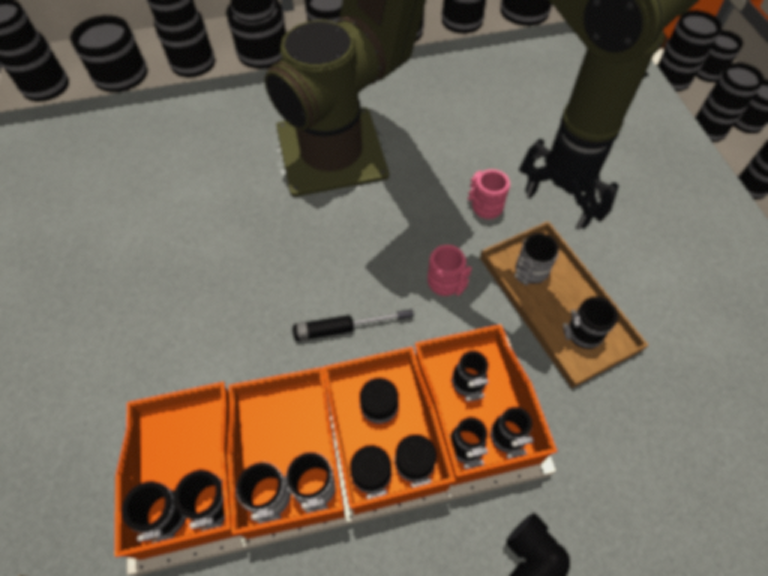

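The cap stands upright at px (380,400), in front of its fellows. The shielded coupling at (537,255) stands free, and I descend onto it.

```bash

python3 -m jog '[{"offset":[0.6,-0.7,40],"yaw":0,"claw":-1},{"offset":[0,0,40],"yaw":0,"claw":-1},{"offset":[0,0,32],"yaw":0,"claw":-1},{"offset":[0,0,15],"yaw":0,"claw":-1},{"offset":[0,0,0],"yaw":0,"claw":-1}]' 40 >/dev/null
python3 go.py .380 .3022 .04 34
python3 -m jog '[{"offset":[0,0,0],"yaw":0,"claw":1},{"offset":[0,0,0],"yaw":0,"claw":1},{"offset":[0,0,0],"yaw":0,"claw":1},{"offset":[0,0,0],"yaw":0,"claw":1},{"offset":[0,0,0],"yaw":0,"claw":1}]' 40 >/dev/null
python3 go.py .380 .3022 .04 34
python3 -m jog '[{"offset":[0,0,-4],"yaw":0,"claw":1},{"offset":[0,0,-20],"yaw":0,"claw":1},{"offset":[0,0,-40],"yaw":0,"claw":1},{"offset":[0,0,-50],"yaw":0,"claw":1},{"offset":[0,0,-30],"yaw":0,"claw":1}]' >/dev/null
python3 go.py .571 -.177 .19 90
```

```text
t 24.88 tcp [0.3795 0.3016 0.0393] yang 34.0 w 85.2 gf 0.0 F [-0.  -0.4  0.8]
yaw -0.0
shift now [ 0.2  0.7 -0.7]
shift after yaw [ 0.2  0.8 -0.7]
t 25.5 tcp [0.3808 0.3029 0.0413] yang 34.0 w 61.9 gf 43.5 F [ 0.4 -1.4  6.2]
yaw 0.001
shift now [-0.2 -1.1  1.3]
shift after yaw [-0.2 -1.1  1.3]
t 26.12 tcp [0.3794 0.3026 0.186 ] yang 34.0 w 62.0 gf 45.5 F [-0.4  0.1 -3.9]
yaw -0.977
shift now [-504.6 -109.7   -4.3]
shift after yaw [-191.6 -479.6   -4. ]
```

```bash

python3 -m jog '[{"offset":[-30,-7,-4],"yaw":0,"claw":1},{"offset":[-50,-11,0],"yaw":0,"claw":1},{"offset":[-55,-12,0],"yaw":0,"claw":1},{"offset":[-55,-12,0],"yaw":0,"claw":1},{"offset":[-55,-12,0],"yaw":0,"claw":1}]' >/dev/null
python3 -m jog '[{"offset":[-55,-12,0],"yaw":0,"claw":1},{"offset":[-55,-12,0],"yaw":0,"claw":1},{"offset":[-55,-12,0],"yaw":0,"claw":1},{"offset":[-50,-11,0],"yaw":0,"claw":1},{"offset":[-30,-6,0],"yaw":0,"claw":1}]' >/dev/null
python3 -m jog '[{"offset":[-14,-3,0],"yaw":-0.1,"claw":1},{"offset":[0,0,0],"yaw":-0.17,"claw":1},{"offset":[0,0,0],"yaw":-0.17,"claw":1},{"offset":[0,0,0],"yaw":-0.17,"claw":1},{"offset":[0,0,0],"yaw":-0.17,"claw":1}]' >/dev/null
python3 -m jog '[{"offset":[0,0,0],"yaw":-0.17,"claw":1},{"offset":[0,0,0],"yaw":-0.027,"claw":1},{"offset":[0,0,20],"yaw":0,"claw":1},{"offset":[0,0,0],"yaw":0,"claw":1},{"offset":[0,0,0],"yaw":0,"claw":1}]' >/dev/null
python3 go.py .571 -.177 .072 90
```

```text
t 28.62 tcp [ 0.5702 -0.1768  0.168 ] yang 90.0 w 61.5 gf 45.3 F [-0.1  0.4 -3.7]
yaw -0.001
shift now [-0.8 -0.2 96. ]
shift after yaw [-0.8 -0.2 96. ]
```

```bash

python3 -m jog '[{"offset":[0,0,30],"yaw":0,"claw":1},{"offset":[0,0,35],"yaw":0,"claw":1},{"offset":[0,0,20],"yaw":0,"claw":1},{"offset":[0,0,8],"yaw":0,"claw":1},{"offset":[0,0,0],"yaw":0,"claw":1}]' >/dev/null
python3 -m jog '[{"offset":[0,0,1],"yaw":0,"claw":1},{"offset":[0,0,1],"yaw":0,"claw":1},{"offset":[0,0,0],"yaw":0,"claw":1},{"offset":[0,0,0],"yaw":0,"claw":1},{"offset":[0,0,0],"yaw":0,"claw":1}]' >/dev/null
python3 go.py .571 -.177 .072 90
python3 -m jog '[{"offset":[0,0,0.7],"yaw":0,"claw":1},{"offset":[0,0,0.6],"yaw":0,"claw":1},{"offset":[0,0,0],"yaw":0,"claw":1},{"offset":[0,0,0],"yaw":0,"claw":1},{"offset":[0,0,0],"yaw":0,"claw":1}]' >/dev/null
python3 go.py .571 -.177 .072 90
```

```text
t 29.88 tcp [ 0.5703 -0.1769  0.0729] yang 90.0 w 61.8 gf 45.3 F [ 0.6  0.3 -4.9]
yaw 0.0
shift now [-0.7 -0.1  0.9]
shift after yaw [-0.7 -0.1  0.9]
t 30.5 tcp [ 0.5703 -0.1769  0.0715] yang 90.0 w 62.1 gf 45.4 F [-0.4 -0.2 -3.5]
yaw 0.0
shift now [-0.7 -0.1 -0.5]
shift after yaw [-0.7 -0.1 -0.5]
```

```bash

python3 -m jog '[{"offset":[0,0,0.5],"yaw":0,"claw":1},{"offset":[0,0,0.5],"yaw":0,"claw":1},{"offset":[0,0,0],"yaw":0,"claw":1},{"offset":[0,0,0],"yaw":0,"claw":1},{"offset":[0,0,0],"yaw":0,"claw":1}]' >/dev/null
python3 go.py .571 -.177 .072 90
```

```text
t 31.12 tcp [ 0.5703 -0.1769  0.0714] yang 90.0 w 61.6 gf 46.1 F [-3.1  1.3  5.5]
yaw 0.0
shift now [-0.7 -0.1 -0.6]
shift after yaw [-0.7 -0.1 -0.6]
```

```bash

python3 -m jog '[{"offset":[0,0,0],"yaw":0,"claw":-0.86},{"offset":[0,0,0],"yaw":0,"claw":-0.86},{"offset":[0,0,0],"yaw":0,"claw":-0.86},{"offset":[0,0,0],"yaw":0,"claw":-0.86},{"offset":[0,0,-6],"yaw":0,"claw":-0.86}]' >/dev/null
python3 -m jog '[{"offset":[0,0,-25],"yaw":0,"claw":-0.86},{"offset":[0,0,-40],"yaw":0,"claw":-0.86},{"offset":[0,0,-40],"yaw":0,"claw":-1},{"offset":[0,0,0],"yaw":0.17,"claw":-1},{"offset":[0,0,0],"yaw":0.17,"claw":-1}]' >/dev/null
python3 -m jog '[{"offset":[0,0,0],"yaw":0.17,"claw":-1},{"offset":[0,0,0],"yaw":0.17,"claw":-1},{"offset":[0,0,0],"yaw":0.17,"claw":-1},{"offset":[0,0,0],"yaw":0.17,"claw":-1},{"offset":[0,0,0],"yaw":0.17,"claw":-1}]' >/dev/null
python3 -m jog '[{"offset":[0,0,0],"yaw":0.17,"claw":-1},{"offset":[0,0,0],"yaw":0.17,"claw":-1},{"offset":[0,0,0],"yaw":0.163,"claw":-1},{"offset":[0,0,0],"yaw":0,"claw":-1},{"offset":[0,0,0],"yaw":0,"claw":-1}]' >/dev/null
python3 go.py .522 .341 .16 -7
```

```text
t 33.62 tcp [ 0.5703 -0.1769  0.1817] yang -6.8 w 85.3 gf 0.0 F [-0.  -0.2  0.5]
yaw 0.003
shift now [ 508.4 -109.7   21.7]
shift after yaw [ 508.1 -111.1   21.7]
```

```bash

python3 -m jog '[{"offset":[50,-11,0],"yaw":0,"claw":-1},{"offset":[60,-13,0],"yaw":0,"claw":-1},{"offset":[60,-13,0],"yaw":0,"claw":-1},{"offset":[60,-13,0],"yaw":0,"claw":-1},{"offset":[60,-13,0],"yaw":0,"claw":-1}]' >/dev/null
python3 -m jog '[{"offset":[60,-13,0],"yaw":0,"claw":-1},{"offset":[60,-13,0],"yaw":0,"claw":-1},{"offset":[55,-12,0],"yaw":0,"claw":-1},{"offset":[43,-9,0],"yaw":0,"claw":-1},{"offset":[0,0,0],"yaw":0,"claw":-1}]' >/dev/null
python3 - <<'E'
from h import *
T=eyes.get_image("scene");save(T,"g7.png",s=1.5)
E
python3 go.py .522 .341 .04 -7
```

```text
t 34.92 tcp [0.5225 0.3421 0.1813] yang -6.7 w 85.7 gf 0.0 F [-0.1 -0.5 -0.2]
yaw 0.005
shift now [ -1.1  -0.4 141.3]
shift after yaw [ -1.2  -0.4 141.3]
```

View pics/g7.png

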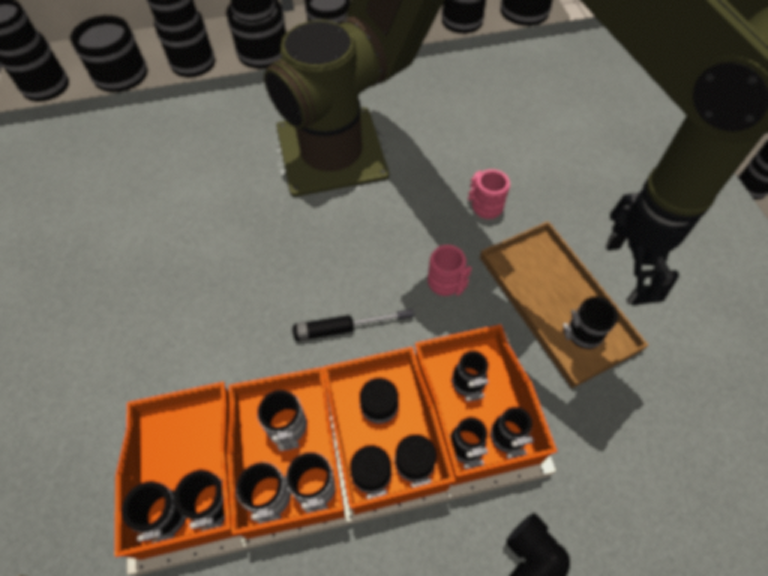

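The shielded coupling stands in its bin at px (283,415). Only the straight coupling is left in the tray, at (592,322), and I grasp it.

```bash

python3 -m jog '[{"offset":[-1,0,40],"yaw":0,"claw":-1},{"offset":[0,0,45],"yaw":0,"claw":-1},{"offset":[0,0,38],"yaw":0,"claw":-1},{"offset":[0,0,18],"yaw":0,"claw":-1},{"offset":[0,0,0],"yaw":0,"claw":-1}]' 40 >/dev/null
python3 go.py .522 .341 .04 -7
python3 -m jog '[{"offset":[0,0,0],"yaw":0,"claw":1},{"offset":[0,0,0],"yaw":0,"claw":1},{"offset":[0,0,0],"yaw":0,"claw":1},{"offset":[0,0,0],"yaw":0,"claw":1},{"offset":[0,0,0],"yaw":0,"claw":1}]' 40 >/dev/null
python3 go.py .522 .341 .04 -7
python3 -m jog '[{"offset":[0,0,-4],"yaw":0,"claw":1},{"offset":[0,0,-20],"yaw":0,"claw":1},{"offset":[0,0,-40],"yaw":0,"claw":1},{"offset":[0,0,-50],"yaw":0,"claw":1},{"offset":[0,0,-30],"yaw":0,"claw":1}]' >/dev/null
python3 go.py .564 -.326 .19 -90
```

```text
t 35.55 tcp [0.5224 0.3384 0.0396] yang -7.0 w 85.6 gf 0.0 F [0.1 0.  0.6]
yaw -0.0
shift now [ 2.6 -0.7 -0.4]
shift after yaw [ 2.6 -0.7 -0.4]
t 36.17 tcp [0.5242 0.3404 0.0427] yang -7.0 w 62.0 gf 44.3 F [-0.1 -1.2  6. ]
yaw 0.0
shift now [ 0.4 -2.3  2.7]
shift after yaw [ 0.4 -2.3  2.7]
t 36.8 tcp [0.5233 0.3402 0.1871] yang -7.0 w 61.6 gf 44.6 F [ 0.4  0.2 -2.3]
yaw 1.449
shift now [-656.4  121.3   -3.7]
shift after yaw [ 40.7 666.2  -2.9]
```

```bash

python3 -m jog '[{"offset":[-30,5,-4],"yaw":0,"claw":1},{"offset":[-55,10,0],"yaw":0,"claw":1},{"offset":[-55,10,0],"yaw":0,"claw":1},{"offset":[-55,10,0],"yaw":0,"claw":1},{"offset":[-55,10,0],"yaw":0,"claw":1}]' >/dev/null
python3 -m jog '[{"offset":[-55,10,0],"yaw":0,"claw":1},{"offset":[-55,10,0],"yaw":0,"claw":1},{"offset":[-55,10,0],"yaw":0,"claw":1},{"offset":[-55,10,0],"yaw":0,"claw":1},{"offset":[-55,10,0],"yaw":0,"claw":1}]' >/dev/null
python3 -m jog '[{"offset":[-55,10,0],"yaw":0,"claw":1},{"offset":[-45,10,0],"yaw":0,"claw":1},{"offset":[-31,6,0],"yaw":0,"claw":1},{"offset":[0,0,0],"yaw":0.17,"claw":1},{"offset":[0,0,0],"yaw":0.17,"claw":1}]' >/dev/null
python3 -m jog '[{"offset":[0,0,0],"yaw":0.17,"claw":1},{"offset":[0,0,0],"yaw":0.17,"claw":1},{"offset":[0,0,0],"yaw":0.17,"claw":1},{"offset":[0,0,0],"yaw":0.17,"claw":1},{"offset":[0,0,0],"yaw":0.17,"claw":1}]' >/dev/null
python3 -m jog '[{"offset":[0,0,0],"yaw":0.17,"claw":1},{"offset":[0,0,0],"yaw":0.089,"claw":1},{"offset":[0,0,0],"yaw":0,"claw":1},{"offset":[0,0,0],"yaw":0,"claw":1},{"offset":[0,0,0],"yaw":0,"claw":1}]' >/dev/null
python3 go.py .564 -.326 .073 -90
```

```text
t 39.92 tcp [ 0.563  -0.326   0.1884] yang -90.0 w 61.6 gf 44.6 F [-0.1  0.5 -1.7]
yaw 0.001
shift now [  1.    0.  115.4]
shift after yaw [  1.   -0.  115.4]
```

```bash

python3 -m jog '[{"offset":[1,0,30],"yaw":0,"claw":1},{"offset":[0,0,40],"yaw":0,"claw":1},{"offset":[0,0,28],"yaw":0,"claw":1},{"offset":[0,0,13],"yaw":0,"claw":1},{"offset":[0,0,0],"yaw":0,"claw":1}]' >/dev/null
python3 -m jog '[{"offset":[0,0,1],"yaw":0,"claw":1},{"offset":[0,0,1],"yaw":0,"claw":1},{"offset":[0,0,0],"yaw":0,"claw":1},{"offset":[0,0,0],"yaw":0,"claw":1},{"offset":[0,0,0],"yaw":0,"claw":1}]' >/dev/null
python3 go.py .564 -.326 .073 -90
python3 -m jog '[{"offset":[0,0,0.7],"yaw":0,"claw":1},{"offset":[0,0,0.6],"yaw":0,"claw":1},{"offset":[0,0,0],"yaw":0,"claw":1},{"offset":[0,0,0],"yaw":0,"claw":1},{"offset":[0,0,0],"yaw":0,"claw":1}]' >/dev/null
python3 go.py .564 -.326 .073 -90
```

```text
t 41.17 tcp [ 0.5641 -0.3261  0.0757] yang -90.0 w 61.8 gf 44.6 F [-0.6  0.5 -1.4]
yaw -0.0
shift now [-0.1 -0.1  2.7]
shift after yaw [-0.1 -0.1  2.7]
t 41.8 tcp [ 0.5641 -0.3261  0.0742] yang -90.0 w 62.2 gf 44.6 F [-0.2 -0.1 -2. ]
yaw -0.0
shift now [-0.1 -0.1  1.2]
shift after yaw [-0.1 -0.1  1.2]
```

```bash

python3 -m jog '[{"offset":[0,0,0.6],"yaw":0,"claw":1},{"offset":[0,0,0.6],"yaw":0,"claw":1},{"offset":[0,0,0],"yaw":0,"claw":1},{"offset":[0,0,0],"yaw":0,"claw":1},{"offset":[0,0,0],"yaw":0,"claw":1}]' >/dev/null
python3 go.py .564 -.326 .073 -90
python3 -m jog '[{"offset":[0,0,0.5],"yaw":0,"claw":1},{"offset":[0,0,0.4],"yaw":0,"claw":1},{"offset":[0,0,0],"yaw":0,"claw":1},{"offset":[0,0,0],"yaw":0,"claw":1},{"offset":[0,0,0],"yaw":0,"claw":1}]' >/dev/null
python3 go.py .564 -.326 .073 -90
```

```text
t 42.42 tcp [ 0.5641 -0.3261  0.073 ] yang -90.0 w 61.8 gf 44.6 F [-0.4 -0.6 -2.4]
yaw -0.0
shift now [-0.1 -0.1  0. ]
shift after yaw [-0.1 -0.1  0. ]
t 43.05 tcp [ 0.5642 -0.3261  0.0728] yang -90.0 w 61.7 gf 45.1 F [-1.5  2.3  6.5]
yaw -0.0
shift now [-0.2 -0.1 -0.2]
shift after yaw [-0.2 -0.1 -0.2]
```

Contact, so I release, rise and check.

```bash

python3 -m jog '[{"offset":[0,0,0],"yaw":0,"claw":-0.86},{"offset":[0,0,0],"yaw":0,"claw":-0.86},{"offset":[0,0,0],"yaw":0,"claw":-0.86},{"offset":[0,0,0],"yaw":0,"claw":-0.86},{"offset":[0,0,-6],"yaw":0,"claw":-0.86}]' >/dev/null
python3 -m jog '[{"offset":[0,0,-25],"yaw":0,"claw":-0.86},{"offset":[0,0,-40],"yaw":0,"claw":-0.86},{"offset":[0,0,-50],"yaw":0,"claw":-0.86},{"offset":[0,0,-40],"yaw":0,"claw":-0.86},{"offset":[-30,50,0],"yaw":0,"claw":-0.86}]' >/dev/null
python3 -m jog '[{"offset":[-30,55,0],"yaw":0,"claw":-0.86},{"offset":[-30,55,0],"yaw":0,"claw":-0.86},{"offset":[-10,30,0],"yaw":0,"claw":-0.86},{"offset":[0,0,0],"yaw":0,"claw":-0.86},{"offset":[0,0,0],"yaw":0,"claw":-0.86}]' | head -2
python3 - <<'E'
from h import *
from scipy.optimize import least_squares
I=[eyes.get_image(n) for n in("scene","top")]
save(I[0],"g8.png",s=1.5)
P=np.concatenate([cloud(i).reshape(-1,3) for i in I])
for n,c,z0,z1,r in (("cap",[.573,-.032],.04,.078,.03),("shield",[.571,-.177],.06,.108,.031),("straight",[.564,-.326],.06,.108,.031),("reducer",[.571,.115],.072,.105,.022)):
  Q=P[(np.hypot(*(P[:,:2]-c).T)<.05)&(P[:,2]>z0)&(P[:,2]<z1)];x=np.array(c)
  for k in range(4):
    m=abs(np.hypot(*(Q[:,:2]-x).T)-r)<.004
    x=least_squares(lambda c:np.hypot(*(Q[m,:2]-c).T)-r,x).x
  print(n,m.sum(),x.round(4),"top",np.percentile(P[np.hypot(*(P[:,:2]-x).T)<r][:,2],98).round(4))
for th in("free_straight","free_shielded"): print(th,[(round(q["score"],2),pt(I[0],*q["centre"],z=.034).round(3)) for q in spotter.landmark_of(th,I[0])[:2]])
E
```

```text
time_s: 44.92
tool_pos: [0.4643, -0.5151, 0.2331]
cap 296 [ 0.5729 -0.032 ] top 0.0839
shield 404 [ 0.5704 -0.177 ] top 0.1131
straight 536 [ 0.5659 -0.325 ] top 0.1129
reducer 266 [0.5717 0.1147] top 0.1095
free_straight [(0.62, array([ 0.559, -0.335,  0.034]))]
free_shielded [(0.74, array([ 0.563, -0.325,  0.034]))]
```

View pics/g8.png

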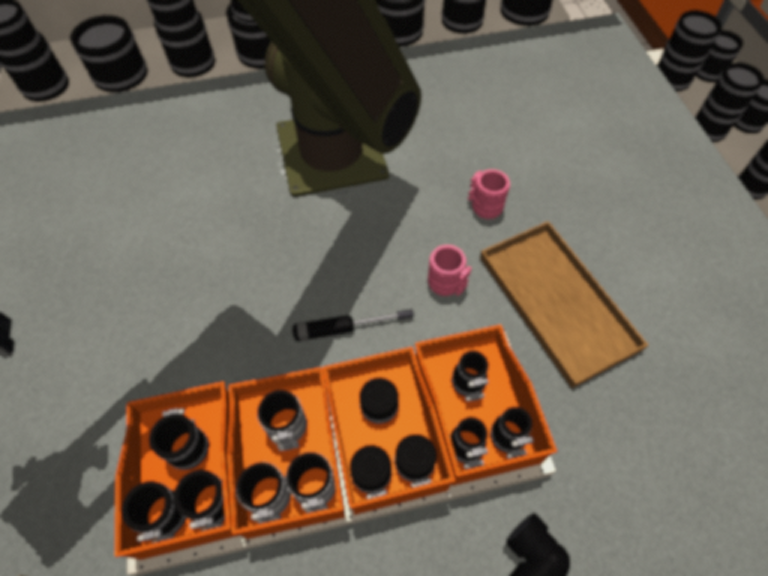

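All four pieces stand upright in front of their fellows, at px (178,440), (283,415), (380,400) and (470,375). The tray is empty, the nut driver hasn't moved, and the arm is clear.

```bash
python3 -c "
from workcell import robot
print(robot.hand_in())"
```

```text
the job is handed in; nothing more can be done
None
```

The job is handed in at about 45 s: the reducer, cap, shielded and straight couplings each stand upright in the right bin, within a few millimetres of the middle of its free floor by my measurements, and the nut driver was left untouched.

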